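# Bring up the lathe tailstock and cam-lock it

### The arm

A 6-joint arm with a two-finger parallel gripper is mounted at the origin on the work surface. World frame = base frame: x ahead of the robot, y to its left, z up, the work surface at z = 0. Lengths are in mm, angles in rad, forces in N, time in s.
With the tool pointing down it reaches from about 350 to 775 mm from the base axis. Payload 7.3 kg.
Tool frame: the origin (TCP) lies on the centre line of the jaws, within the pads' length; the fingertips stand 14 mm ahead of it and the grasp point (between the pads) lies 5 mm behind it; z points along the fingers, y is the line along which they close (so a half turn about z gives the same grasp; the last joint's range is limited). The gripper opens to 92 mm and grips with 3 to 60 N. Pads are 19 mm wide; open, the fingers measure 130 mm over their backs; the gripper's body (75 mm by 190 mm) begins 47 mm behind the grasp point.
Start: joints at [-0.146, 0.342, 1.524, -0, 1.275, -0.146], TCP at [525.018, 0.02, 240.741] pointing down, gripper open.
Joint ranges: [-2.53, 2.53], [-0.77, 2.02], [0.04, 2.7], [-1, 4.14], [0.28, 2.66], [-3.11, 3.11]. Speed limits (rad/s): [2.57, 2.57, 3.14, 3.14, 3.14, 3.14].

### API

Orientations are given as [roll, pitch, yaw] about the fixed x, y, z axes, in that order (R = Rz(yaw) Ry(pitch) Rx(roll)).
In Python, from plant import get_obs, capture, bot, spot_in, trace, pinpoint gives the robot as it stands.
- The arm moves only by the tool play_rows, never from a script. Its argument "rows" is a list of rows, each a list of 2 entries, a list of its own where there are three numbers: the shift along the world's x, y, z in units of 3 cm (1.0 is 3 cm), then the turn, a rotation vector about the world's x, y, z in units of 8 degrees (1.0 is 8 degrees). A call has 1 to 12 rows; each row shifts and turns the commanded pose from where the row before left it; what a row does not reach is not made up. A row lasts 1/8 s, in which the tool goes at most 62.5 mm and 10.7 degrees, less where a joint would pass 70% of its speed; a pose out of reach is approached as far as the arm can. A call with a number of a shift or a turn outside -1 to 1 is refused whole. A call with a gripper value outside its range is refused whole. "hand" is the opening, from -1 (shut) to 1 (fully open), set as the call begins (left out, the last holds). The fingers move at their own pace and stop on an object; the grip force is fixed at half the most. Time passes only in rows, so rows that do not move let the fingers close. It gives the time, the measured TCP pose, the force, the opening and the grip force at its end, in the units of the state.
- get_obs(): the state, without advancing time (a new reading comes with each control period).
- capture(name): name is "scene" or "side" or "wrist"; returns a dict with "frame" (420x560x3 uint8, red, green, blue), "fov_y" (degrees; the focal length in pixels is half the picture's height over the tangent of half this angle, whatever the lens; pixels are square), "cx", "cy" (the principal point, pixels), "rvec" (rotation vector, rad) and "tvec" (3), from world to camera coordinates, as OpenCV has them; the wrist camera has in their place "hand_eye" (4x4, takes a point from camera to tool coordinates, whose origin is the TCP and whose axes are the flange's). Camera axes: x right, y down, z forward; pixel columns grow to the right and rows downward; lengths in mm; the calibration is good to about 2 mm. A picture is of the moment at which its call begins: read the wrist's pose just before it. There is no depth.
- bot.close_job(): hands the job in; it is judged then, once.
Trained networks look in the newest picture that a camera, given by its name, has taken for a name from the list of things; names that differ only in an ending like _2 or _b are one class to them, and where a whole thing is asked for, a point or a joint stands for the part that bears it (a point fixed in the world has none). Each returns a list of dicts, best first, with "p" (0 to 1); they miss things now and then, are a little off and sometimes report something else, mostly with a low value. They report only what shows in the picture. A call takes as long as a camera call.
- spot_in(query, camera): "at" ([row, column] in pixels, amid what is visible of it).
- trace(query, camera): "mask" (420x560 bool, what is visible of it) and "at" ([row, column] in pixels, amid what is visible of it).
- pinpoint(query, camera): "at" ([row, column] in pixels: a listed point, or the origin of a listed thing).
The state is a dict: "time": time; "joint_positions": joint angles; "dq": joint speeds; "tau": joint torques, N m; "tool_pos": TCP position; "tcp_rot": TCP orientation; "contact_force": force on the tool from outside, world axes, zero at the start; "moment": the same for the moment, N m; "grip_width": finger opening in mm; "finger_force": force on a finger pad.
Only numpy, scipy, OpenCV 4.12 (cv2) and the standard library are available. Lean on these libraries where they do the work, as an engineer would, in place of code of your own. Each camera call takes 0.05 s, during which the arm holds its last target. There are 200 camera calls.

### The job

The shaft in the lathe chuck needs its free end supported before turning. Slide the loose tailstock along the bed until the point of its centre is fully home in the centre hole in the shaft's end, then flip the red-knobbed cam lever on the tailstock's front all the way over towards the headstock so that the tailstock is locked there. Leave the things lying about on the bench where they are.

Things in the scene. Friction and masses are not known exactly. Their poses are not given: they have to be found in the camera images.
- lathe: Fixed blue bench lathe. Origin at bench level under the bed's middle; +y along the bed to the chuck, -x = operator's side, facing the robot; turned up to 0.1 rad. Bed y -415 to 415 mm, 102 wide, top 115 above bench. Spindle axis at x 0, 105 above the bed. Chuck jaws from y 120, headstock from y 200, 300 high. Chip tray 270 x 900, rim 26 high.
- carriage (a point): Middle of the lathe carriage at bed-top level, axes as the lathe's. It does not move and is not used. Saddle 120 mm along y; tool post and its handle up to 150 mm above this point, at x -40 to -115 mm; hand wheels on the operator's side out to x -156 mm.
- tailstock (a joint): Travel of the tailstock along the bed, m: 0 at the end far from the chuck, growing towards the chuck (lathe +y), end stop 0.19, farther than contact with the shaft. With the cam lever free it slides against about 6 N of friction and stays where left; 4 kg, cannot lift or tip. With the lever over it is held against 40 N or more; locking does not shift it.
- barrel_top (a point): Middle of the top line of the tailstock's barrel, axes as the lathe's: blue lying cylinder 60 mm in diameter, 110 long in y, 250 high to this point. Can be gripped from above across x. Under it a pedestal 54 wide, then a base 90 (x) by 110 (y), top 105 below here.
- handwheel (a point): Centre of the outer face of the hand wheel at the tailstock's far end, axes as the lathe's; 98 mm towards -y of barrel_top, 30 mm lower. Wheel 90 mm in diameter, 12 thick; a crank pin stands out 39 mm more. It does not turn.
- quill_clamp (a point): Centre of the black ball, 16 mm in diameter, on the fixed quill clamp handle, axes as the lathe's. The 8 mm handle runs from the barrel's top out to the operator's side: from barrel_top the ball lies 60 mm towards -x, 36 mm towards +y and 13 mm up. It is not used and does not move.
- centre_point (a point): Very tip of the pointed steel live centre carried by the tailstock, axes as the lathe's; 165 mm towards the chuck (+y) from barrel_top and 30 mm lower. Behind the point the centre is 36 mm and its quill 30 mm in diameter.
- hole (a point): Bottom of the centre hole, 4 mm deep, in the free end of the steel shaft held in the chuck, axes as the lathe's; on the spindle axis, so plain sliding brings the centre's point into it, where it stops hard. Shaft 21 mm in diameter at its end, then 29 mm. Gap at the start about 55 to 175 mm.
- cam_lever (a joint): Cam lever angle, rad. 0: free, leaning 55 degrees from upright away from the chuck (lathe -y). It swings over the top towards the chuck (+y) to its stop at 1.92: locked, leaning 55 degrees that way. Cam bites from about 1.2, holds well above 1.65. Starts between 0 and 0.35. Takes 3 to 8 N at the knob; stays where left.
- lever_knob (a point): Centre of the lever's red ball knob, 28 mm in diameter, on a 10 mm rod. Swings in an upright plane along the bed, 61 mm to the operator's side (lathe -x) of the spindle axis; barrel's side is 31 mm from this plane. Knob centre 170 mm above bench at both ends, 198 upright; barrel (to 250) and quill clamp are in the way of a gripper straight above: lean it back to the operator's side.
- lever_pivot (a point): Point on the cam lever's pivot axis (lathe x) in the plane of the knob's swing, 65 mm from the knob's centre, 133 mm above the bench; carried by the tailstock, axes as the lathe's. The lever's hub is 32 mm in diameter.
- oil_can: Bystander: pale cutting-oil can with a yellow band, 52 mm in diameter, 150 mm tall, upright on the bench; origin at its foot.
- chuck_key: Bystander: steel T-handled chuck key lying on the bench, 110 mm across the T, 109 mm long, 24 mm high; origin on the bench under its middle.
- parts_tray: Bystander: black open plastic tray 100 x 150 x 40 mm on the bench with two finished bushes in it; origin under its middle.

How it is judged (in metres and radians):
On the way, in this order (a step that is already met when the one before it is completed fails the run):
1. the centre's point is home in the shaft's centre hole while the lever is still free (distance between centre_point and hole below 0.003 m and value of joint cam_lever below 1 rad), for 0.2 s.
2. the cam lever is over in its locked position with the centre still home (distance between centre_point and hole below 0.003 m and value of joint cam_lever above 1.65 rad), for 0.2 s.
At the end, for the whole second after the job is handed in: The centre's point is within 3 mm of the bottom of the shaft's centre hole, the cam lever is past 1.65 rad (its stop is at 1.92), the tailstock is at rest, and the can, chuck key and tray are within 30 mm of where they began (all of step 2 and velocity of joint tailstock between -0.005 and 0.005 m/s and not (distance of oil_can from where it was at the start of the episode above 0.03 m) and not (distance of chuck_key from where it was at the start of the episode above 0.03 m) and not (distance of parts_tray from where it was at the start of the episode above 0.03 m)); the robot touches nothing.
It fails at once if a thing lying on the bench (can, chuck key, tray) is shifted more than 30 mm or the can is knocked over (distance of any of oil_can, chuck_key, parts_tray from where it was at the start of the episode above 0.03 m or angle between oil_can's own z axis and vertical above 0.5 rad).
It also fails if it takes over 48 s, if anything falls off the work surface, if the arm or the gripper's body presses on something with over 40 N, if the wrist force passes 120 N, or if a joint passes its speed limit or range.

## Working session

There is one attempt and no reset: what is moved stays moved. The work goes in short steps, Python scripts to look and compute and a tool call to move; the robot and the scene stay as the last step left them, time stands still between calls to the robot, and variables do not carry over. Pictures are saved under pics/ and viewed, at most 10 in all, crops included, and the job is handed in when it is done.

Besides the shell and the picture viewer there is one more tool, called after "Emit:" by a JSON object that holds its "method" and its "body". play_rows: Moves the arm, as the interface text tells. Shifts and turns lie within -1 to 1; 1 stands for 3 cm of shift or 8 degrees of turn. Its arguments: {"type":"object","properties":{"rows":{"type":"array"},"hand":{"type":"number"}},"required":["rows"]}

```bash
mkdir -p pics; cat > h.py <<'E'
import numpy as np, cv2
from plant import get_obs, capture, bot, spot_in, trace, pinpoint
def cam(c):
    f=c["frame"].shape[0]/2/np.tan(np.radians(c["fov_y"])/2)
    K=np.array([[f,0,c["cx"]],[0,f,c["cy"]],[0,0,1.]])
    R=cv2.Rodrigues(np.array(c["rvec"],float))[0]; return K,R,np.array(c["tvec"],float).ravel()
def proj(C,P):
    K,R,t=C; p=(np.atleast_2d(P)@R.T+t)@K.T; return p[:,:2]/p[:,2:]
def tri(obs): # obs: list of (C,(row,col))
    A=[];b=[]
    for (K,R,t),(r,c) in obs:
        d=R.T@np.linalg.inv(K)@[c,r,1]; d/=np.linalg.norm(d); o=-R.T@t
        M=np.eye(3)-np.outer(d,d); A.append(M); b.append(M@o)
    P=np.linalg.solve(sum(A),sum(b)); return P
E
cat > a.py <<'E'
from h import *
cs={}
for n in("scene","side"):
    c=capture(n); cs[n]=cam(c); cv2.imwrite(f"pics/{n}0.png",c["frame"][:,:,::-1])
    print(n,c["fov_y"],-cs[n][1].T@cs[n][2])
for q in("lathe","carriage","barrel_top","handwheel","quill_clamp","centre_point","hole","lever_knob","lever_pivot","oil_can","chuck_key","parts_tray"):
    o=[]
    for n in cs:
        r=pinpoint(q,n)
        if r: o.append((cs[n],r[0]["at"])); print(q,n,np.round(r[0]["at"],1),round(r[0]["p"],2),end=" ")
    if len(o)==2:
        P=tri(o); print(P.round(1),[np.round(proj(C,P)[0][::-1]-a,1) for C,a in o])
    else: print()
E
python3 a.py
```

```text
scene 56.90762967695095 [ 929.798721   -344.41138264  770.6497703 ]
side 49.552631411781036 [ 438.0965646  -865.23341106  856.82301774]
lathe scene [284.  340.2] 0.76 lathe side [254.5 318.5] 0.55 [614.6  58.2 -13.8] [array([ 2.7, -0.5]), array([-1.8, -1.4])]
carriage scene [244.7 361.4] 0.83 
barrel_top scene [278.5 248.4] 0.82 barrel_top side [236.  352.1] 0.68 [ 635.5 -190.4  260.7] [array([-0.3,  0.1]), array([0.2, 0.1])]
handwheel scene [322.  199.3] 0.75 handwheel side [285.8 359.1] 0.96 [ 634.8 -280.3  214.1] [array([ 0.1, -0. ]), array([-0., -0.])]
quill_clamp scene [238.9 247.8] 0.89 quill_clamp side [226.4 315.6] 0.81 [ 567.3 -150.9  258. ] [array([ 0.3, -0.1]), array([-0.2, -0.2])]
centre_point scene [239.6 324.6] 0.97 centre_point side [200.  328.5] 0.82 [618.8 -21.5 225. ] [array([-1.1,  0.2]), array([0.7, 0.5])]
hole scene [217.2 365.3] 0.59 
lever_knob scene [285.7 208.7] 0.56 lever_knob side [279.6 320.7] 0.6 [ 569.4 -234.1  188.2] [array([ 0.3, -0.1]), array([-0.2, -0.2])]
lever_pivot side [282.4 313. ] 0.96 
oil_can scene [181.2 341.5] 0.71 oil_can side [202.6 218.9] 0.77 [336.8 301.5 -10.4] [array([-1.6,  0.3]), array([1.3, 0.7])]
chuck_key side [230.3 222.6] 0.74 
parts_tray scene [248.6 169.1] 0.81 parts_tray side [339.  203.6] 0.96 [ 319.2 -233.7   18.9] [array([ 0.1, -0. ]), array([-0.1, -0. ])]
```

View pics/scene0.png

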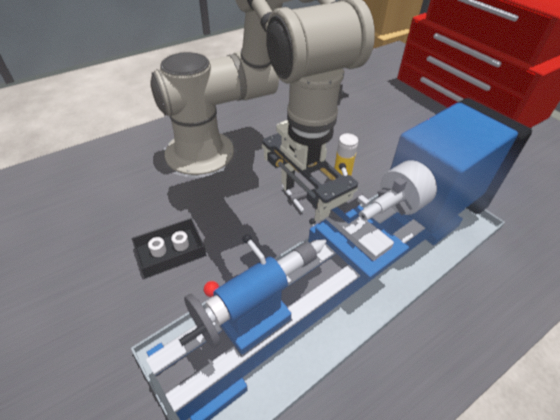

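View pics/side0.png

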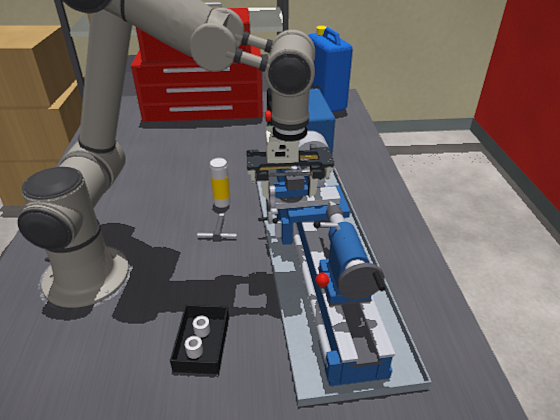

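```bash
cat > fit.py <<'E'
from h import *
from scipy.optimize import least_squares
names=("scene","side")
def model(p):
    x,y,w,T,H,V,a,C=p
    L={"barrel_top":(0,T,250),"handwheel":(0,T-98,220),"quill_clamp":(-60,T+36,263),"centre_point":(0,T+165,220),"hole":(0,H,220),
       "lever_pivot":(-61,T+V,133),"lever_knob":(-61,T+V+65*np.sin(a-.96),133+65*np.cos(a-.96)),"lathe":(0,0,0),"carriage":(0,C,115)}
    R=np.array([[np.cos(w),-np.sin(w)],[np.sin(w),np.cos(w)]])
    return {k:np.r_[R@v[:2]+[x,y],v[2]] for k,v in L.items()}
def fit():
    obs=[]
    for n in names:
        C=cam(capture(n))
        for q in model(np.zeros(8)):
            for r in pinpoint(q,n)[:1]:
                if r["p"]>.3: obs.append((C,n,q,np.array(r["at"]),r["p"]))
    f=lambda p:np.concatenate([(proj(C,model(p)[q])[0][::-1]-a)*pp for C,n,q,a,pp in obs]+[[(p[6]-.17)/.5,(p[5])/40,(p[2])/.2,(p[4]-p[3]-280)/300,(p[7]-60)/300]])
    s=least_squares(f,[625,58,.05,-250,0,5,.17,80],loss="soft_l1",x_scale=[10,10,.05,10,10,10,.2,10])
    for C,n,q,a,pp in obs: print(n,q,np.round(a,1),round(pp,2),"res",np.round(proj(C,model(s.x)[q])[0][::-1]-a,1))
    print("x,y,yaw,T,H,V,a,C",s.x.round(3))
    for k,v in model(s.x).items(): print(k,v.round(1))
    return s.x
if __name__=="__main__":
    fit(); o=get_obs(); print(o["time"],o["tool_pos"],o["tcp_rot"],o["grip_width"])
E
python3 fit.py
```

```text
scene barrel_top [278.6 248.5] 0.59 res [0.1 2.3]
scene handwheel [324.9 197.8] 0.86 res [-2.1  0.7]
scene centre_point [240.4 326.7] 0.79 res [ 0.5 -0.6]
scene hole [215.  365.7] 0.64 res [ 0.6 -0.2]
scene lever_knob [216.  367.8] 0.63 res [ 0.3 -3.7]
scene lathe [286.2 338.6] 0.57 res [-0.8  0.5]
scene carriage [246.6 361.3] 0.57 res [-0.6 -0.7]
side barrel_top [237.2 350.2] 0.67 res [ 1.2 -0.7]
side handwheel [282.9 361. ] 0.75 res [1.4 0.5]
side quill_clamp [225.  317.8] 0.71 res [-0.2 -0.8]
side centre_point [199.4 328.1] 0.86 res [2.6 1.8]
side hole [204.9 219.9] 0.6 res [-27.  100.7]
side lever_pivot [200.1 328.8] 0.68 res [  0.1 -34.8]
side lever_knob [277.4 322.8] 0.52 res [-80.9 -32.4]
side lathe [250.1 316.5] 0.81 res [0.3 2. ]
side carriage [208.9 315.2] 0.56 res [-0.9  2.3]
x,y,yaw,T,H,V,a,C [ 6.16869e+02  5.22800e+01  6.40000e-02 -2.37417e+02  3.03450e+01
  2.99970e+02  3.00200e+00  4.27550e+01]
barrel_top [ 632.2 -184.6  250. ]
handwheel [ 638.5 -282.4  220. ]
quill_clamp [ 570.  -152.6  263. ]
centre_point [621.5 -20.  220. ]
hole [614.9  82.6 220. ]
lever_pivot [552.  110.8 133. ]
lever_knob [548.2 168.6 103.5]
lathe [616.9  52.3   0. ]
carriage [614.1  94.9 115. ]
2.3 [5.25022086e+02 1.85972651e-02 2.40743364e+02] [ 3.14149278e+00 -5.15373281e-06  1.57078280e+00] 91.74471437258444
```

Emit:
{"method": "play_rows", "body": {"rows": [[[0, 0, 1], [0, 0, 0.46]], [[0.1, -0.8, 1], [0, 0, 0]], [[0.5, -1, 0.3], [0, 0, 0]], [[0.5, -1, 0], [0, 0, 0]], [[0.5, -1, 0], [0, 0, 0]], [[0.6, -1, 0], [0, 0, 0]], [[0.7, -1, 0], [0, 0, 0]], [[0.7, -1, 0], [0, 0, 0]], [[0, 0, 0], [0, 0, 0]]], "hand": 1}}

```text
time: 3.42
tool_pos: [633.5, -206.1, 308.1]
tcp_rot: [-3.14, -0.0, 1.633]
contact_force: [-1.4, 0.7, -0.3]
grip_width: 91.7
finger_force: 0.0
```

```bash
cat > fit2.py <<'E'
from h import *
from fit import model
from scipy.optimize import least_squares
from scipy.spatial.transform import Rotation as Ro
import sys
def wcam():
    o=get_obs(); c=capture("wrist"); H=np.array(c["hand_eye"]); M=np.eye(4); M[:3,:3]=Ro.from_euler("xyz",o["tcp_rot"]).as_matrix(); M[:3,3]=o["tool_pos"]
    E=np.linalg.inv(M@H); c["rvec"]=cv2.Rodrigues(E[:3,:3])[0]; c["tvec"]=E[:3,3]; return c
def fit2(tag,V=None):
    obs=[]
    for n in("scene","side","wrist"):
        c=wcam() if n=="wrist" else capture(n); C=cam(c); cv2.imwrite(f"pics/{n}{tag}.png",c["frame"][:,:,::-1])
        f=c["frame"].astype(int); m=((f[:,:,0]>150)&(f[:,:,1]<60)&(f[:,:,2]<60)).astype(np.uint8)
        k,_,st,ce=cv2.connectedComponentsWithStats(m)
        print(n,"red",[(s[4],*s[2:4],ce[i].round()) for i,s in enumerate(st) if i and 30<s[4]<4000])
        for q in model(np.zeros(8)):
            for r in pinpoint(q,n)[:2]:
                if r["p"]>.35: obs.append((C,n,q,np.array(r["at"]),r["p"]))
    f=lambda p:np.concatenate([(proj(C,model(p)[q])[0][::-1]-a)*pp for C,n,q,a,pp in obs])
    lo=[580,20,-.11,-400,-100,-30,0,0];hi=[660,100,.11,-50,150,40,1.95,120]
    s=least_squares(f,[625,58,.06,-240,30,8,.17,50],loss="cauchy",f_scale=2,bounds=(lo,hi),x_scale=[10,10,.05,10,10,10,.2,10])
    for C,n,q,a,pp in obs: print(n,q,np.round(a),round(pp,2),"res",np.round(proj(C,model(s.x)[q])[0][::-1]-a,1))
    print("x,y,yaw,T,H,V,a,C",s.x.round(3))
    for k,v in model(s.x).items(): print(k,v.round(1))
    return s.x
fit2(sys.argv[1]); o=get_obs(); print(o["time"],o["tool_pos"],o["tcp_rot"],o["contact_force"])
E
python3 fit2.py 1
```

```text
scene red [(np.int32(494), np.int32(52), np.int32(19), array([542.,   6.])), (np.int32(64), np.int32(13), np.int32(9), array([420.,  17.])), (np.int32(356), np.int32(33), np.int32(21), array([546.,  66.])), (np.int32(84), np.int32(10), np.int32(12), array([209., 289.]))]
side red [(np.int32(31), np.int32(6), np.int32(8), array([268., 114.]))]
wrist red []
scene barrel_top [278. 247.] 0.89 res [0.4 2.5]
scene barrel_top [285. 338.] 0.6 res [ -6.5 -88.4]
scene handwheel [244. 363.] 0.72 res [  78.7 -165.4]
scene handwheel [321. 200.] 0.68 res [ 1.4 -2.3]
scene quill_clamp [240. 246.] 0.91 res [-1.6  0.5]
scene centre_point [237. 325.] 0.98 res [3.7 0.6]
scene hole [218. 362.] 0.74 res [-1.   0.4]
scene lever_knob [288. 212.] 0.53 res [ 1.7 -1.3]
scene lathe [286. 339.] 0.93 res [-0.1 -0.7]
scene lathe [246. 363.] 0.41 res [ 40.5 -24.8]
scene carriage [244. 361.] 0.66 res [0.8 1.5]
side barrel_top [235. 352.] 0.95 res [ 4.  -2.4]
side handwheel [282. 360.] 0.61 res [3.1 0.9]
side handwheel [281. 314.] 0.54 res [ 3.9 46.8]
side quill_clamp [225. 315.] 0.64 res [0.  1.3]
side hole [176. 3
[... 444 characters left out ...]
.7 0.4]
wrist lever_pivot [174. 217.] 0.75 res [-0.5 -1.4]
wrist lever_pivot [148. 169.] 0.75 res [26.4 45.9]
wrist lever_knob [234. 209.] 0.93 res [-0.9 -1.4]
x,y,yaw,T,H,V,a,C [ 6.16576e+02  4.90240e+01  6.10000e-02 -2.35450e+02  2.54500e+01
  1.78200e+00  2.10000e-01  5.07750e+01]
barrel_top [ 631. -186.  250.]
handwheel [ 637.  -283.8  220. ]
quill_clamp [ 568.9 -153.7  263. ]
centre_point [620.9 -21.3 220. ]
hole [615.   74.4 220. ]
lever_pivot [ 570.  -187.9  133. ]
lever_knob [ 572.7 -232.2  180.6]
lathe [616.6  49.    0. ]
carriage [613.5  99.7 115. ]
4.925 [ 633.00704496 -203.95486956  309.72620847] [ 3.14155268e+00 -1.78606404e-05  1.63504520e+00] [0.14854615 0.38813857 0.09515334]
```

View pics/wrist1.png

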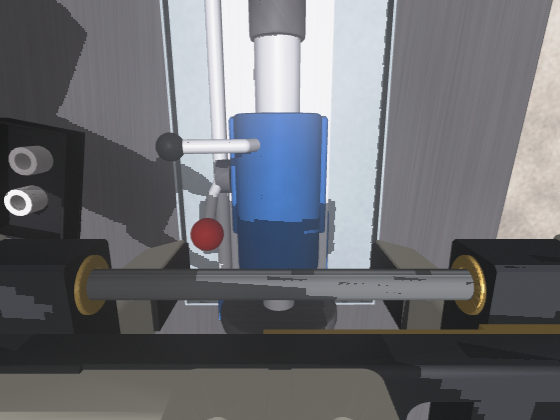

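Emit:
{"method": "play_rows", "body": {"rows": [[[0, 0, -1], [0, 0, 0]], [[0, 0, -1], [0, 0, 0]], [[0, 0, -0.85], [0, 0, 0]], [[0, 0, 0], [0, 0, 0]]]}}

```text
time: 5.42
tool_pos: [632.1, -203.6, 222.1]
tcp_rot: [-3.138, -0.002, 1.635]
contact_force: [0.1, -0.3, 0.8]
grip_width: 92.0
finger_force: 0.0
```

Emit:
{"method": "play_rows", "body": {"rows": [[[0, 0, 0], [0, 0, 0]], [[0, 0, 0], [0, 0, 0]], [[0, 0, 0], [0, 0, 0]], [[0, 0, 0], [0, 0, 0]]], "hand": -0.2}}

```text
time: 5.92
tool_pos: [631.8, -204.2, 224.9]
tcp_rot: [-3.139, 0.0, 1.635]
contact_force: [-6.5, -0.3, 4.1]
grip_width: 59.1
finger_force: 30.0
```

Emit:
{"method": "play_rows", "body": {"rows": [[[-0.01, 0.2, 0], [0, 0, 0]], [[-0.02, 0.4, 0], [0, 0, 0]], [[-0.03, 0.5, 0], [0, 0, 0]], [[-0.03, 0.5, 0], [0, 0, 0]], [[-0.03, 0.4, 0], [0, 0, 0]], [[-0.02, 0.3, 0], [0, 0, 0]], [[0, 0.1, 0], [0, 0, 0]]]}}

```text
time: 6.8
tool_pos: [626.9, -133.3, 224.9]
tcp_rot: [-3.138, 0.003, 1.635]
contact_force: [-9.1, -7.5, 4.0]
grip_width: 59.7
finger_force: 30.0
```

```bash
python3 fit2.py 2 | grep -v red
```

```text
scene barrel_top [256. 285.] 0.63 res [0.2 0.6]
scene handwheel [296. 238.] 0.82 res [ 2.2 -0.8]
scene centre_point [221. 354.] 0.75 res [ 2. -1.]
scene hole [257. 284.] 0.7 res [-41.9  81. ]
scene hole [215. 364.] 0.61 res [0.3 0.5]
scene lever_pivot [266. 245.] 0.63 res [ 5.9 18.8]
scene lever_knob [267. 244.] 0.73 res [0.6 1.1]
scene lever_knob [195. 304.] 0.54 res [ 72.8 -58.5]
scene lathe [286. 336.] 0.92 res [0.8 0.3]
scene carriage [246. 364.] 0.63 res [-2.1 -1.9]
scene carriage [267. 244.] 0.49 res [-23.1 117.5]
side barrel_top [214. 341.] 0.81 res [ 2.4 -1. ]
side handwheel [256. 350.] 0.74 res [2.9 0.8]
side hole [228. 223.] 0.73 res [-49.5  96.4]
side hole [178. 317.] 0.68 res [0.3 3. ]
side lever_pivot [260. 306.] 0.85 res [-0.9  3.7]
side lever_knob [256. 314.] 0.42 res [-0.2  0.7]
side lathe [253. 319.] 0.87 res [-0.2 -0.5]
wrist barrel_top [256. 282.] 0.83 res [-1.7 -2.2]
wrist quill_clamp [164.  86.] 0.6 res [0.3 3.6]
wrist lever_pivot [193. 198.] 0.79 res [ 0.3 -1.6]
x,y,yaw,T,H,V,a,C [ 6.15251e+02  4.45420e+01  7.00000e-02 -1.59461e+02  3.76620e+01
 -8.60000e-02  2.68000e-01  5.62440e+01]
barrel_top [ 626.4 -114.5  250. ]
handwheel [ 633.2 -212.3  220. ]
quill_clamp [564.  -82.8 263. ]
centre_point [614.9  50.1 220. ]
hole [612.6  82.1 220. ]
lever_pivot [ 565.5 -118.9  133. ]
lever_knob [ 568.4 -160.3  183. ]
lathe [615.3  44.5   0. ]
carriage [611.3 100.6 115. ]
8.3 [ 626.90829783 -133.05706966  224.89116446] [-3.13760478e+00  1.38058975e-03  1.63456326e+00] [-8.05298128 -3.88196646  4.48916409]
```

Emit:
{"method": "play_rows", "body": {"rows": [[[-0.01, 0.2, 0], [0, 0, 0]], [[-0.01, 0.2, 0], [0, 0, 0]], [[-0.01, 0.15, 0], [0, 0, 0]], [[-0.01, 0.1, 0], [0, 0, 0]], [[0, 0.05, 0], [0, 0, 0]]]}}

```text
time: 8.93
tool_pos: [625.5, -112.9, 224.9]
tcp_rot: [-3.137, 0.003, 1.634]
contact_force: [-9.4, -7.2, 4.0]
grip_width: 59.2
finger_force: 30.0
```

Emit:
{"method": "play_rows", "body": {"rows": [[[-0.005, 0.07, 0], [0, 0, 0]], [[-0.005, 0.07, 0], [0, 0, 0]]]}}

```text
time: 9.18
tool_pos: [625.3, -109.0, 224.9]
tcp_rot: [-3.137, 0.003, 1.634]
contact_force: [-8.5, -6.9, 3.7]
grip_width: 59.2
finger_force: 30.0
```

Emit:
{"method": "play_rows", "body": {"rows": [[[-0.005, 0.07, 0], [0, 0, 0]], [[-0.005, 0.07, 0], [0, 0, 0]]]}}

```text
time: 9.43
tool_pos: [625.0, -104.8, 224.9]
tcp_rot: [-3.137, 0.003, 1.634]
contact_force: [-8.6, -6.1, 4.4]
grip_width: 59.5
finger_force: 30.0
```

Emit:
{"method": "play_rows", "body": {"rows": [[[-0.005, 0.07, 0], [0, 0, 0]], [[-0.005, 0.07, 0], [0, 0, 0]]]}}

```text
time: 9.68
tool_pos: [624.8, -101.4, 224.9]
tcp_rot: [-3.137, 0.005, 1.634]
contact_force: [-10.0, -13.2, 2.7]
grip_width: 59.5
finger_force: 30.0
```

Emit:
{"method": "play_rows", "body": {"rows": [[[-0.005, 0.07, 0], [0, 0, 0]], [[-0.005, 0.07, 0], [0, 0, 0]]]}}

```text
time: 9.93
tool_pos: [624.7, -100.8, 224.9]
tcp_rot: [-3.138, 0.011, 1.633]
contact_force: [-7.3, -25.9, 1.2]
grip_width: 59.6
finger_force: 30.0
```

Emit:
{"method": "play_rows", "body": {"rows": [[[-0.005, 0.07, 0], [0, 0, 0]], [[-0.005, 0.07, 0], [0, 0, 0]]]}}

```text
time: 10.18
tool_pos: [624.7, -100.2, 224.9]
tcp_rot: [-3.138, 0.017, 1.631]
contact_force: [-7.1, -36.8, -0.1]
grip_width: 59.4
finger_force: 30.0
```

Emit:
{"method": "play_rows", "body": {"rows": [[[0, 0, 0], [0, 0, 0]], [[0, 0, 0], [0, 0, 0]], [[0, 0, 0], [0, 0, 0]], [[0, 0, 0.5], [0, 0, 0]], [[0, 0, 1], [0, 0, 0]], [[0, 0, 1], [0, 0, 0]], [[-0.5, 0, 0.7], [0, 0, 0]], [[-1, -0.3, 0], [0, 0, 0]], [[-1, -0.3, 0], [0, 0, 0]], [[-1, -0.3, 0], [0, 0, 0]], [[-1, -0.3, 0], [0, 0, 0]], [[-0.5, -0.3, 0], [0, 0, 0]]], "hand": 1}}

```text
time: 11.68
tool_pos: [474.4, -134.9, 321.0]
tcp_rot: [3.141, 0.0, 1.635]
contact_force: [0.6, 0.2, -0.1]
grip_width: 92.2
finger_force: 0.0
```

Emit:
{"method": "play_rows", "body": {"rows": [[[0, -0.3, 0], [0.06, -1, 0]], [[0, -0.3, 0], [0.06, -1, 0]], [[0, 0, 0], [0.06, -1, 0]], [[0, 0, 0], [0.06, -1, 0]], [[0, 0, 0], [0.06, -1, 0]], [[0, 0, 0], [0.06, -1, 0]], [[0, 0, 0], [0.06, -1, 0]], [[0, 0, 0], [0.06, -1, 0]], [[0, 0, 0], [0, 0, 0]]], "hand": -1}}

```text
time: 12.8
tool_pos: [475.5, -151.1, 317.9]
tcp_rot: [2.061, -0.005, 1.638]
contact_force: [0.6, -0.7, -0.3]
grip_width: 6.3
finger_force: 0.0
```

```bash
python3 fit2.py 3 | grep -v red
```

```text
scene barrel_top [288. 253.] 0.73 res [-41.2  46.7]
scene barrel_top [245. 298.] 0.68 res [1.6 1.1]
scene handwheel [290. 254.] 0.67 res [-2.6 -1.4]
scene handwheel [211. 294.] 0.43 res [ 76.4 -41.7]
scene centre_point [214. 364.] 0.65 res [1.7 0.3]
scene hole [210. 292.] 0.63 res [ 3.4 74.5]
scene hole [215. 366.] 0.59 res [-1.6  0.6]
scene lever_pivot [247. 362.] 0.5 res [ 16.9 -86.2]
scene lever_knob [257. 254.] 0.5 res [2.1 4.4]
scene lathe [284. 336.] 0.75 res [2.1 0.6]
scene lathe [243. 360.] 0.42 res [ 43.  -23.8]
scene carriage [246. 362.] 0.98 res [-1.8 -0.4]
side barrel_top [205. 340.] 0.62 res [ 3.7 -3.4]
side handwheel [245. 344.] 0.67 res [3.8 3.3]
side quill_clamp [196. 307.] 0.72 res [0.4 0. ]
side centre_point [176. 319.] 0.73 res [2.4 0.8]
side hole [176. 321.] 0.7 res [ 1.1 -1.3]
side lever_pivot [250. 304.] 0.58 res [1.1 2.8]
side lever_knob [247. 310.] 0.51 res [-0.5  1.7]
side lathe [254. 315.] 0.84 res [-1.9  2.8]
side carriage [207. 317.] 0.95 res [ 0.5 -0.3]
side carriage [176. 318.] 0.43 res [31.4 -1.5]
wrist barrel_top [136. 292.] 0.86 res [-0.7 -1.4]
wrist handwheel [235. 266.] 0.56 res [-1.2 -3.1]
wrist quill_clamp [ 86. 271.] 0.96 res [ 0.1 -1. ]
wrist lever_pivot [137. 144.] 0.58 res [0.  1.4]
wrist lever_knob [187. 190.] 0.9 res [-0.2 -0.4]
wrist lever_knob [24. 95.] 0.37 res [162.2  95.3]
x,y,yaw,T,H,V,a,C [ 6.14843e+02  4.64540e+01  6.70000e-02 -1.30636e+02  4.09880e+01
 -1.19300e+00  2.64000e-01  5.23440e+01]
barrel_top [623.6 -83.9 250. ]
handwheel [ 630.2 -181.7  220. ]
quill_clamp [561.3 -52.  263. ]
centre_point [612.5  80.7 220. ]
hole [612.1  87.3 220. ]
lever_pivot [562.8 -89.2 133. ]
lever_knob [ 565.6 -130.7  182.9]
lathe [614.8  46.5   0. ]
carriage [611.3  98.7 115. ]
14.3 [ 476.46818492 -150.92457754  319.25781564] [ 2.05876283e+00 -9.06005526e-04  1.64031674e+00] [ 0.3739592   0.09442803 -0.67496605]
```

Emit:
{"method": "play_rows", "body": {"rows": [[[0, -0.34, -0.5], [0.06, -1, 0]], [[0, 0, -1], [0, 0, 0]], [[0, 0, -1], [0, 0, 0]], [[0, 0, -1], [0, 0, 0]], [[0, 0, -0.94], [0, 0, 0]], [[0.6, 0, 0], [0, 0, 0]], [[0.6, 0, 0], [0, 0, 0]], [[0, 0, 0], [0, 0, 0]]]}}

```text
time: 15.3
tool_pos: [513.7, -156.6, 187.9]
tcp_rot: [1.95, -0.005, 1.651]
contact_force: [-0.1, 0.0, 0.4]
grip_width: 0.3
finger_force: 0.0
```

```bash
python3 - <<'E'
from h import *
o=get_obs(); print(o["joint_positions"],o["tool_pos"],o["tcp_rot"],o["contact_force"],o["grip_width"])
from fit2 import wcam
E
python3 -c "
from h import *
for n in ('side','wrist'):
    c=capture(n); cv2.imwrite(f'pics/{n}5.png',cv2.resize(c['frame'][100:380,150:430] if n=='side' else c['frame'],None,fx=2 if n=='side' else 1,fy=2 if n=='side' else 1)[:,:,::-1])
"
```

```text
[-0.92180903  0.45320082  2.4041367   2.01734446  1.05214541 -2.86073143] [ 513.66539258 -156.59073864  187.88909905] [ 1.95049167 -0.00467886  1.65069057] [-0.07337072  0.02136171  0.44077023] 0.3201049214207968Traceback (most recent call last):
  File "<stdin>", line 3, in <module>
  File "fit2.py", line 26, in <module>
    fit2(sys.argv[1]); o=get_obs(); print(o["time"],o["tool_pos"],o["tcp_rot"],o["contact_force"])
         ~~~~~~~~^^^
IndexError: list index out of range
```

View pics/wrist5.png

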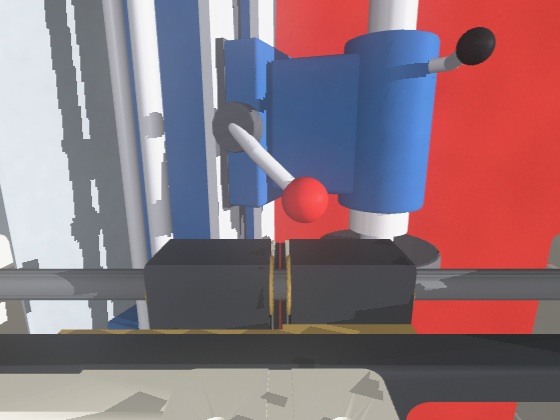

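View pics/side5.png

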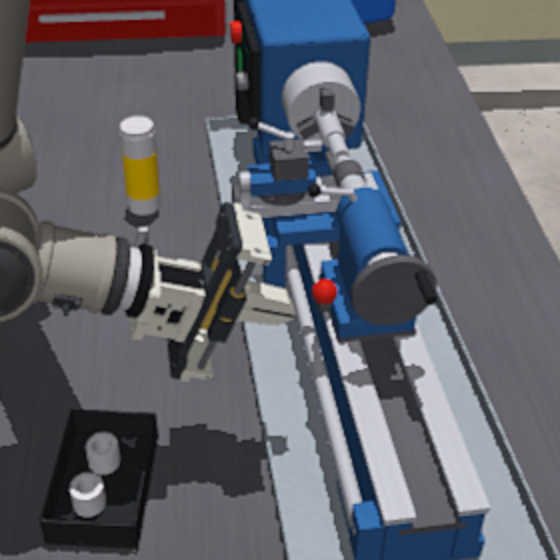

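Emit:
{"method": "play_rows", "body": {"rows": [[[0.4, -0.2, 0], [0, 0, 0]], [[0.5, 0, 0], [0, 0, 0]], [[0.5, 0, 0], [0, 0, 0]], [[0.1, 0, 0], [0, 0, 0]], [[0, 0, 0], [0, 0, 0]]]}}

```text
time: 16.02
tool_pos: [558.0, -162.4, 187.8]
tcp_rot: [1.951, -0.006, 1.65]
contact_force: [-0.1, 0.2, -0.3]
grip_width: 0.6
finger_force: 0.0
```

```bash
cat > s.py <<'E'
from plant import get_obs
o=get_obs(); print(o["time"],o["joint_positions"].round(2) if hasattr(o["joint_positions"],"round") else o["joint_positions"],o["tool_pos"],o["tcp_rot"],o["contact_force"])
E
python3 s.py
```

```text
16.025 [-0.82  0.48  2.3   2.08  0.99 -2.8 ] [ 558.0057316  -162.43536689  187.80609676] [ 1.95108063 -0.00556142  1.64987073] [-0.10216833  0.21296526 -0.30993079]
```

Emit:
{"method": "play_rows", "body": {"rows": [[[-0.02, 0.33, 0.07], [0, 0, 0]], [[-0.02, 0.33, 0.2], [0, 0, 0]], [[-0.02, 0.33, 0.13], [0, 0, 0]], [[-0.02, 0.33, 0.07], [0, 0, 0]], [[-0.02, 0.33, 0.03], [0, 0, 0]]]}}

```text
time: 16.65
tool_pos: [555.3, -114.3, 204.5]
tcp_rot: [1.948, -0.004, 1.646]
contact_force: [0.2, -5.4, 3.2]
grip_width: 0.2
finger_force: 2.3
```

Emit:
{"method": "play_rows", "body": {"rows": [[[-0.02, 0.33, -0.03], [0, 0, 0]], [[-0.02, 0.33, -0.08], [0, 0, 0]], [[-0.02, 0.33, -0.15], [0, 0, 0]]]}}

```text
time: 17.02
tool_pos: [553.1, -83.3, 195.4]
tcp_rot: [1.95, -0.005, 1.648]
contact_force: [0.0, -3.6, 2.5]
grip_width: -0.1
finger_force: 1.9
```

```bash
python3 s.py; python3 fit2.py 6 | grep -E "knob|pivot|hole|centre|x,y"
```

```text
17.025 [-0.64  0.43  2.4   2.31  0.97 -2.89] [553.10176605 -83.28355598 195.43142925] [ 1.94998075 -0.0051218   1.64822952] [ 0.03308858 -3.56482659  2.49559522]
scene centre_point [211. 364.] 0.95 res [ 3.2 -0.1]
scene hole [215. 365.] 0.68 res [-1.4 -1.4]
scene hole [192. 307.] 0.36 res [21.8 57.2]
scene lever_knob [237. 289.] 0.65 res [0.9 0.2]
scene lever_knob [242. 363.] 0.5 res [ -4.9 -73.9]
side centre_point [176. 318.] 0.57 res [2.1 1. ]
side centre_point [206. 317.] 0.49 res [-27.8   1.4]
side hole [247. 345.] 0.61 res [-69.1 -26.5]
side hole [205. 340.] 0.48 res [-26.7 -21. ]
side lever_pivot [248. 304.] 0.57 res [1.1 3. ]
side lever_knob [223. 306.] 0.64 res [-1.  -0.3]
wrist lever_knob [214. 282.] 0.96 res [0.  0.1]
x,y,yaw,T,H,V,a,C [ 6.13738e+02  4.18610e+01  8.50000e-02 -1.23733e+02  4.13240e+01
centre_point [610.2  83.  220. ]
hole [610.2  83.  220. ]
lever_pivot [563.1 -83.3 133. ]
lever_knob [561.  -57.8 192.7]
```

Emit:
{"method": "play_rows", "body": {"rows": [[[-0.02, 0.27, -0.15], [0, 0, 0]], [[-0.02, 0.27, -0.23], [0, 0, 0]], [[-0.01, 0.2, -0.27], [0, 0, 0]]]}}

```text
time: 18.9
tool_pos: [552.4, -61.2, 176.8]
tcp_rot: [1.946, -0.004, 1.649]
contact_force: [-1.5, 0.7, 9.9]
grip_width: 0.5
finger_force: 4.0
```

Emit:
{"method": "play_rows", "body": {"rows": [[[0, 0.1, -0.1], [0, 0, 0]], [[0, 0, 0], [0, 0, 0]]]}}

```text
time: 19.15
tool_pos: [552.6, -59.0, 174.5]
tcp_rot: [1.945, -0.005, 1.647]
contact_force: [-6.6, -5.3, 13.1]
grip_width: 0.6
finger_force: 7.6
```

```bash
python3 s.py; python3 fit2.py 7 | grep -E "knob|pivot|hole|centre|x,y|   "
```

```text
19.15 [-0.57  0.5   2.44  2.44  1.04 -3.  ] [552.56429079 -58.97132992 174.49910213] [ 1.94472821 -0.00469313  1.64700536] [-6.55354168 -5.2812978  13.10663977]
scene red [(np.int32(474), np.int32(51), np.int32(19), array([542.,   6.])), (np.int32(60), np.int32(12), np.int32(9), array([420.,  17.])), (np.int32(336), np.int32(31), np.int32(21), array([546.,  66.]))]
scene centre_point [211. 364.] 0.6 res [2.8 0.5]
scene hole [219. 363.] 0.7 res [-4.7  0. ]
scene lever_knob [236. 300.] 0.43 res [ 3.5 -1.5]
side centre_point [175. 318.] 0.74 res [2.5 0.9]
side centre_point [222. 304.] 0.37 res [-43.9  15.1]
side hole [178. 317.] 0.79 res [0.7 1.7]
side lever_pivot [249. 303.] 0.57 res [1. 5.]
side lever_knob [225. 303.] 0.58 res [-1.3  0.4]
side lever_knob [230. 221.] 0.53 res [-6.4 82.3]
wrist lever_knob [217. 277.] 0.74 res [-0.1 -0. ]
x,y,yaw,T,H,V,a,C [ 6.13869e+02  4.21880e+01  8.80000e-02 -1.23954e+02  3.83650e+01
centre_point [610.3  83.1 220. ]
hole [610.5  80.4 220. ]
lever_pivot [564.  -87.6 133. ]
lever_knob [559.4 -34.5 170.2]
lathe [613.9  42.2   0. ]
```

Emit:
{"method": "play_rows", "body": {"rows": [[[0, 0.05, -0.1], [0, 0, 0]], [[0, 0, 0], [0, 0, 0]]]}}

```text
time: 20.9
tool_pos: [553.0, -58.6, 173.8]
tcp_rot: [1.939, -0.004, 1.644]
contact_force: [-17.5, -10.4, 24.6]
grip_width: 0.4
finger_force: 15.5
```

```bash
python3 s.py; python3 fit2.py 8 | grep -A1 -E "x,y|knob"
```

```text
20.9 [-0.56  0.51  2.45  2.45  1.06 -3.01] [552.95981547 -58.62025602 173.84111173] [ 1.93893641 -0.00367753  1.64424232] [-17.52932995 -10.37777982  24.6350723 ]
scene lever_knob [237. 300.] 0.5 res [ 0.6 -1.4]
scene lathe [286. 334.] 0.98 res [0.6 1.2]
--
side lever_knob [221. 302.] 0.52 res [2.1 0.9]
side lever_knob [195. 309.] 0.52 res [28.3 -5.6]
side lathe [250. 316.] 0.68 res [3.3 1.9]
--
wrist lever_knob [216. 279.] 0.84 res [-0.2  0.3]
wrist lever_knob [280. 501.] 0.62 res [ -64.3 -220.9]
wrist lathe [87. 99.] 0.87 res [-0.1  0.2]
x,y,yaw,T,H,V,a,C [ 6.14585e+02  4.09580e+01  6.30000e-02 -1.25405e+02  3.64410e+01
  2.52700e+00  1.89700e+00  5.43710e+01]
--
lever_knob [558.2 -33.3 171.5]
lathe [614.6  41.    0. ]
```

View pics/wrist8.png

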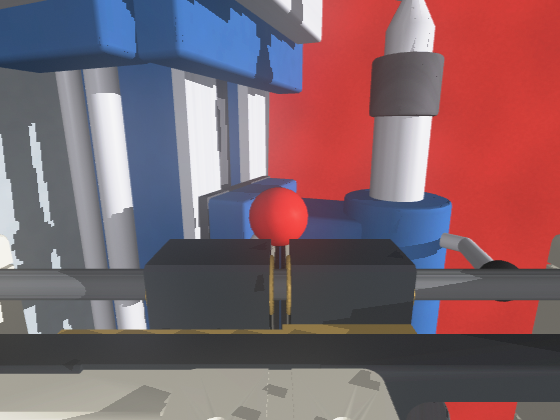

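Emit:
{"method": "play_rows", "body": {"rows": [[[0, -0.15, 0.2], [0, 0, 0]], [[0, -0.4, 0.3], [0, 0, 0]], [[-0.4, -0.3, 0], [0, 0, 0]], [[-0.6, -0.3, 0], [0, 0, 0]], [[-0.6, -0.5, 0.2], [0, 0, 0]], [[0, -0.5, 0.6], [0, 0, 0]], [[0, 0, 0], [0, 0, 0]]]}}

```text
time: 23.28
tool_pos: [503.8, -122.0, 209.2]
tcp_rot: [1.95, -0.003, 1.648]
contact_force: [0.7, 1.0, 0.2]
grip_width: 0.2
finger_force: 0.0
```

```bash
python3 s.py; python3 fit2.py 9 | grep -v red; python3 -c "
import cv2
c=cv2.imread('pics/scene9.png'); cv2.imwrite('pics/s9c.png',cv2.resize(c[140:330,190:450],None,fx=3,fy=3))"
```

```text
23.275 [-0.87  0.36  2.46  2.06  1.02 -2.83] [ 503.80716351 -121.996242    209.15824081] [ 1.94976521 -0.00326714  1.64843298] [0.65910835 1.03323194 0.22214087]
scene barrel_top [246. 300.] 0.57 res [-0.4 -0.3]
scene handwheel [285. 252.] 0.9 res [0.5 0.4]
scene quill_clamp [212. 293.] 0.58 res [-1.4  1.1]
scene centre_point [211. 365.] 0.64 res [ 3.1 -1.2]
scene hole [214. 365.] 0.61 res [0.  0.1]
scene lever_pivot [249. 298.] 0.46 res [ 13.7 -21.5]
scene lever_knob [236. 297.] 0.55 res [2.6 0.6]
scene lathe [286. 337.] 0.69 res [ 0.3 -2. ]
scene carriage [243. 360.] 0.73 res [1.6 0.4]
side barrel_top [208. 339.] 0.58 res [ 0.1 -3.7]
side handwheel [248. 347.] 0.82 res [-0.4 -1. ]
side quill_clamp [196. 308.] 0.72 res [ 0.  -1.6]
side centre_point [178. 319.] 0.96 res [-0.5  0.1]
side centre_point [342. 202.] 0.6 res [-164.1  117.2]
side hole [178. 317.] 0.73 res [-0.4  1.8]
side lever_pivot [247. 305.] 0.88 res [3.1 1.4]
side lever_knob [223. 301.] 0.83 res [0.2 1.5]
side lathe [254. 319.] 0.59 res [-0.6 -1.4]
side carriage [207. 317.] 0.88 res [ 0.  -0.9]
wrist barrel_top [178. 395.] 0.62 res [-1.4 -1.2]
wrist quill_clamp [122. 419.] 0.64 res [ 1.2 -0.1]
wrist lever_pivot [182. 212.] 0.56 res [-1.2 -2.3]
wrist lever_knob [ 99. 259.] 0.94 res [-0.   0.1]
wrist lathe [ 26. 116.] 0.82 res [-0.2 -0.1]
wrist carriage [127. 419.] 0.43 res [-201.4 -195.8]
x,y,yaw,T,H,V,a,C [ 6.13986e+02  4.16320e+01  6.40000e-02 -1.24248e+02  4.41450e+01
 -1.24500e+00  1.89300e+00  5.64060e+01]
barrel_top [621.9 -82.4 250. ]
handwheel [ 628.1 -180.2  220. ]
quill_clamp [559.7 -50.2 263. ]
centre_point [611.4  82.3 220. ]
hole [611.2  85.7 220. ]
lever_pivot [561.1 -87.5 133. ]
lever_knob [557.8 -35.4 171.7]
lathe [614.   41.6   0. ]
carriage [610.4  97.9 115. ]
24.775 [ 503.68131773 -121.33402897  208.56705415] [ 1.95094903 -0.00559114  1.649192  ] [-0.01811146  0.7843413   0.25578311]
```

View pics/s9c.png

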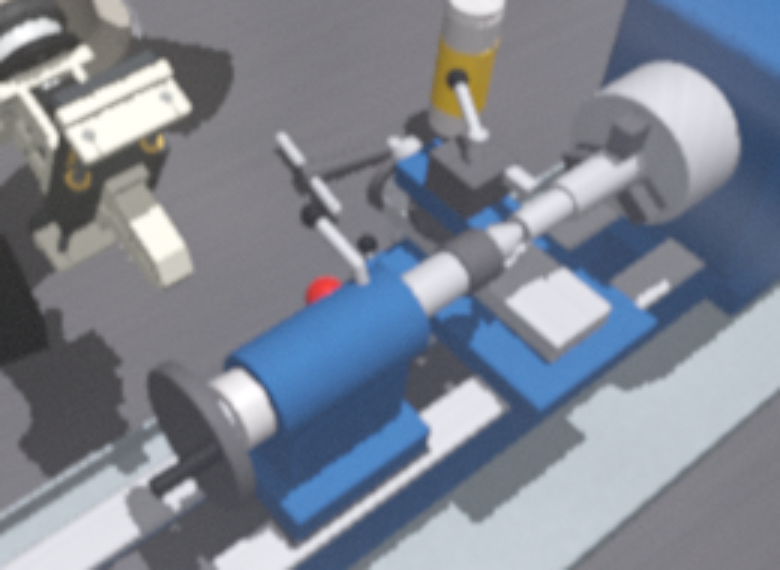

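The picture shows the centre's tip seated in the shaft's end (about 515,235 in the crop). The red knob is over towards the headstock (325,290), and the gripper is clear of everything.

```bash
python3 -c "
from plant import bot
print(bot.close_job())"
```

```text
the job is handed in; nothing more can be done
None
```

I slid the tailstock home into the shaft's centre hole, flipped the cam lever over to about 1.9 rad, and handed the job in with the arm clear; the hand-in returned no verdict.

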